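# Open the long specimen box

## Robot

A 6-joint arm with a two-finger parallel gripper is mounted at the origin on the work surface. World frame = base frame: x ahead of the robot, y to its left, z up, the work surface at z = 0. Lengths are in m, angles in degrees, forces in N, time in s.
With the tool pointing down it reaches from about 0.35 to 0.8 m from the base axis. Payload 7.3 kg.
Tool frame: the origin (TCP) lies midway between the tips of the shut fingers; the grasp point (between the pads) lies behind it (manip.pinch_z is the z of the grasp point in the tool frame, in m); z points along the fingers, y is the line along which they close (so a half turn about z gives the same grasp; the last joint's range is limited). The gripper opens to 85 mm and grips with 20 to 120 N. Pads are 22 mm wide; open, the fingers measure 114 mm over their backs; the gripper's body (76 mm by 85 mm) begins 54 mm behind the grasp point. The pads swing forward as they close: fully open they stand 13 mm farther back than shut.
Start: joints at [-71.391, 19.595, 87.324, -0, 73.075, -8.365], TCP at [0.238, -0.468, 0.231] pointing down, gripper open.
Joint ranges: [-145.02, 145.02], [-44.19, 115.74], [2.07, 154.8], [-57.11, 237.11], [16.16, 152.29], [-177.93, 177.93]. Speed limits (degrees/s): [147.25, 147.25, 180, 180, 180, 180].

## Interface

Orientations are given as a 3x3 rotation matrix whose columns are the frame's x, y, z axes.
In Python, from station import manip gives the robot as it stands. The module is installed in compiled form; this text tells all that it offers. Calls block until the motion is done:
- manip.movep(position, orientation): joint-space move of the TCP to a pose.
- manip.move_straight(position, rotation=None, feed=0.15): straight line of the TCP; rotation=None keeps the orientation; feed is the mean speed in m/s.
- manip.move_j(angles): joint-space move.
- manip.gripper_to(opening, grasp_force=None): finger opening in m; grasp_force is the grip in N (None keeps the last); returns when the fingers have stopped.
- manip.sleep(seconds).
- manip.inverse_kinematics(position, orientation): joint angles nearest the present ones, or None.
- manip.snapshot(name): name is "side" or "top"; returns the picture (420x560x3 uint8, red, green, blue); there is no depth.
- manip.camera_params(name): a dict with "fx", "fy", "cx", "cy" (pixels), "k1" (the pictures are not rectified: a ray, as slopes to the right and down, at radius r is drawn at 1 + k1 r^2 times it, then the intrinsics apply), "R" (3x3) and "t" (3): a world point X has camera coordinates R X + t. Camera axes: x right, y down, z forward; pixel columns grow to the right and rows downward; lengths in m; the calibration is good to about 2 mm. A picture is of the moment at which its call begins. camera_params takes no time and is no camera call.
A pose or a line that the arm cannot do raises manip.MotionError and nothing moves.
- manip.hand_in(): hands the job in; it is judged then, once.
Readings, each from a call of its own:
- manip.read_time_s(): time.
- manip.read_qpos(): joint angles.
- manip.read_dq(): joint speeds.
- manip.read_tau(): joint torques, N m.
- manip.read_eef_pos(): TCP position.
- manip.read_ee_rot(): TCP orientation.
- manip.read_contact_force(): force on the tool from outside, world axes, zero at the start.
- manip.read_moment(): the same for the moment, N m.
- manip.read_gripper_width(): finger opening in m.
- manip.read_finger_force(): force on a finger pad.
Only numpy, scipy, OpenCV 4.12 (cv2) and the standard library are available. Lean on these libraries where they do the work, as an engineer would, in place of code of your own. Each camera call takes 0.05 s, during which the arm holds its last target. There are 200 camera calls.

## Task

Open the long wooden specimen box, the one whose lid has a bar handle: raise its lid until it clears the low lip at the front end, slide it all the way out of its grooves over that lip, and set it down flat, handle up, in the middle of the cork pad without dropping it. Leave the lid of the short box, the one with the round knob, where it is.

Things in the scene. Friction and masses are not known exactly. Their poses are not given: they have to be found in the camera images.
- long_box: Long pale wooden box, fixed, 150 (x) x 122 (y) x 81 mm high. Origin: centre of underside. Its -x end, towards the robot, has a low lip, top 51 mm up. The lid lies in side grooves on ledges 45 mm up; overhangs along both sides (underside 73 mm up, 70 mm gap between) hold it down: it can rise 22 mm, must rise over 6 (aim 14) to pass the lip, and is out after 140 mm along -x. +x end: wall 81 mm high.
- lid_handle (a point): Centre of the handle of the long box's loose lid, 69 mm above the bench at the start. Lid: plywood, 126 (x) x 96 (y) x 6 mm, 0.1 kg, 4 to 5 mm play all round, x and y along the box's. Handle: wooden bar in the lid's middle, 16 mm thick (x), 44 mm long (y), 36 mm high. This point is half-way up the bar: 18 mm above the lid's top face, 24 mm above its underside. z is up.
- pad: Flat cork pad on the bench between the two boxes, 160 mm (x) by 140 mm (y), 6 mm thick, fixed. Origin: centre of its underside, on the bench. With the lid lying on it, the lid's handle centre is 30 mm above the bench.
- short_lid_knob (a point): Centre of the round wooden knob (30 mm across, 26 mm high) on the lid of the short box, which is built like the long one but is only 105 mm long; it stands on the other side of the pad and is not to be opened.

How it is judged (in metres and radians):
On the way, in this order (a step that is already met when the one before it is completed fails the run):
1. the long box's lid is raised in its grooves at the lip end (z of lid_handle in the frame of long_box above 0.072 m and x of lid_handle in the frame of long_box above -0.06 m), for 0.1 s.
2. the lid is drawn most of the way out over the lip, still between the grooves (x of lid_handle in the frame of long_box between -0.16 and -0.1 m and z of lid_handle in the frame of long_box between 0.055 and 0.12 m and y of lid_handle in the frame of long_box between -0.04 and 0.04 m).
At the end, for the whole second after the job is handed in: The long box's lid lies flat on the cork pad, handle up (within about 8 degrees), let go and at rest, its centre within 40 mm of the pad's centre; the short box's lid is within 15 mm of where it was (horizontal distance between lid_handle and pad below 0.04 m and height (world z) of lid_handle between 0.022 and 0.038 m and angle between lid_handle's own z axis and vertical below 0.15 rad and distance of short_lid_knob from where it was at the start of the episode below 0.015 m); the robot touches nothing.
It fails at once if the short box's lid is moved by more than 15 mm (distance of short_lid_knob from where it was at the start of the episode above 0.015 m).
It fails at once if the lid is let go in the air above the pad, more than 30 mm up (horizontal distance between lid_handle and pad below 0.1 m and height (world z) of lid_handle above 0.06 m and contact force between the fingers and anything else below 0.05 N).
It also fails if it takes over 48 s, if anything falls off the work surface, if the arm or the gripper's body presses on something with over 40 N, if the wrist force passes 120 N, or if a joint passes its speed limit or range.

## Working session

There is one attempt and no reset: what is moved stays moved. The work goes in short steps, each a Python script; the robot and the scene stay as the last script left them, time stands still between calls to the robot, and variables do not carry over. Pictures are saved under pics/ and viewed, at most 10 in all, crops included, and the job is handed in when it is done.

```bash
mkdir -p pics
python3 - <<'E'
from station import manip
import cv2, numpy as np
for n in("top","side"):
    im=manip.snapshot(n); cv2.imwrite(f"pics/{n}0.png",im[:,:,::-1]); print(n,manip.camera_params(n))
print(manip.pinch_z,manip.read_time_s(),manip.read_ee_rot())
E
```

```text
top {'fx': 484.28217709602126, 'fy': 484.28217709602126, 'cx': 280.32001574515743, 'cy': 202.45263992103114, 'k1': -0.09006251205270932, 'R': array([[ 0.04485928, -0.99898117,  0.00492628],
       [-0.97525486, -0.0448614 , -0.21648422],
       [ 0.21648466,  0.00490695, -0.97627369]]), 't': array([-0.02291237,  0.55990357,  0.75805559])}
side {'fx': 386.03566267601934, 'fy': 386.03566267601934, 'cx': 269.5419292273569, 'cy': 207.8703829344709, 'k1': -0.09194626695335752, 'R': array([[-0.84373856, -0.53670605,  0.00720146],
       [-0.301633  ,  0.46300449, -0.83345328],
       [ 0.44398511, -0.70538887, -0.552543  ]]), 't': array([0.48288745, 0.20390862, 0.4520098 ])}
-0.0187 0.1 [[ 8.91180253e-01  4.53649165e-01 -4.37859152e-04]
 [ 4.53649335e-01 -8.91179345e-01  1.28656558e-03]
 [ 1.93438369e-04 -1.34519635e-03 -9.99999077e-01]]
```

View pics/top0.png

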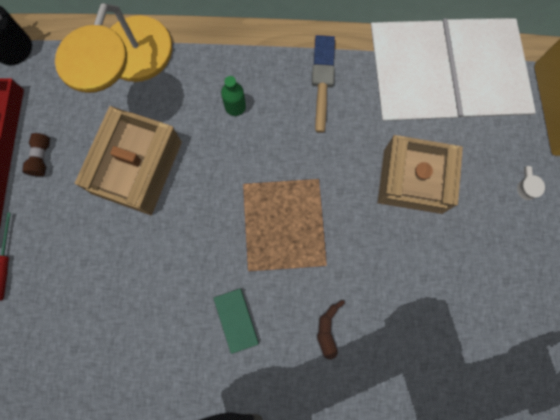

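View pics/side0.png

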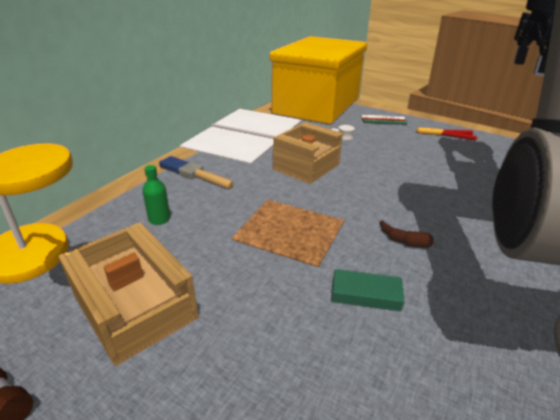

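Top view: the handle is at about (125,157), the long box spans (78..180,108..210), the pad centre is at (285,224) and the knob at (424,171). The lamp stands beyond the long box. In the side view the handle is at (124,271). Next I measure with masks.

```bash
cat > h.py <<'E'
from station import manip
import cv2, numpy as np
def ray(n,uv):
    c=manip.camera_params(n); d=(np.array(uv,float)-[c["cx"],c["cy"]])/[c["fx"],c["fy"]]
    s=d.copy()
    for _ in range(20): s=d/(1+c["k1"]*(s@s))
    return -c["R"].T@c["t"], c["R"].T@np.append(s,1)
def plane(n,uv,z):
    o,d=ray(n,uv); return o+d*(z-o[2])/d[2]
def two(a,b):
    (o,d),(p,e)=ray("top",a),ray("side",b)
    s=np.linalg.lstsq(np.c_[d,-e],p-o,rcond=None)[0]
    return (o+d*s[0]+p+e*s[1])/2, np.linalg.norm(o+d*s[0]-p-e*s[1])
def blob(im,box,lo,hi):
    x0,y0,x1,y1=box; hsv=cv2.cvtColor(im,cv2.COLOR_RGB2HSV)
    m=np.zeros(im.shape[:2],np.uint8); m[y0:y1,x0:x1]=cv2.inRange(hsv,lo,hi)[y0:y1,x0:x1]
    c=max(cv2.findContours(m,0,1)[0],key=cv2.contourArea); return c,cv2.minAreaRect(c)
E
python3 - <<'E'
from h import *
t=cv2.imread("pics/top0.png")[:,:,::-1].copy(); s=cv2.imread("pics/side0.png")[:,:,::-1].copy()
H=((0,120,40),(14,255,255))
for nm,im,p in(("t",t,(125,157)),("s",s,(124,271))):
    hs=cv2.cvtColor(im,cv2.COLOR_RGB2HSV); print(nm,hs[p[1],p[0]],hs[p[1]+12,p[0]+5])
ct,rt=blob(t,(95,130,155,180),*H); cs,rs=blob(s,(90,240,160,300),*H)
print("handle",rt,rs)
pc,pr=blob(t,(235,170,335,280),(0,60,40),(25,255,255)); print("pad",pr)
print([plane("top",q,.006).round(3) for q in cv2.boxPoints(pr)], plane("top",pr[0],.006))
print("handle top",plane("top",rt[0],.08),two(rt[0],rs[0]))
print("lamp",two((90,58),(20,165)),"stack",plane("top",(140,47),0.01))
a=cv2.resize(t[95:220,65:195],None,fx=6,fy=4.8*1,interpolation=2); a=cv2.resize(t[95:220,65:195],None,fx=4.7,fy=4.7,interpolation=2)
b=cv2.resize(s[215:355,50:205],None,fx=4.2,fy=4.2,interpolation=2)
cv2.imwrite("pics/tc.png",a[:,:,::-1]); cv2.imwrite("pics/sc.png",b[:,:,::-1])
E
```

```text
t [ 12 142 138] [ 16  95 172]
s [ 12 185 110] [ 13 160 140]
handle ((125.16584014892578, 155.69268798828125), (31.014707565307617, 11.161344528198242), 20.22486114501953) ((123.46558380126953, 271.42132568359375), (27.828275680541992, 37.39067077636719), 66.37062072753906)
pad ((283.9497375488281, 224.52072143554688), (87.37865447998047, 78.60638427734375), 86.05481719970703)
[array([0.605, 0.075, 0.006]), array([ 0.621, -0.068,  0.006]), array([ 0.463, -0.083,  0.006]), array([0.447, 0.054, 0.006])] [ 0.53249218 -0.00550402  0.006     ]
handle top [0.62562281 0.27020342 0.08      ] (array([0.62816015, 0.2733061 , 0.06908792]), np.float64(0.0019935416045454954))
lamp (array([0.74125244, 0.30267748, 0.20650719]), np.float64(0.005077967832399546)) stack [0.87283976 0.29340329 0.01      ]
```

View pics/tc.png

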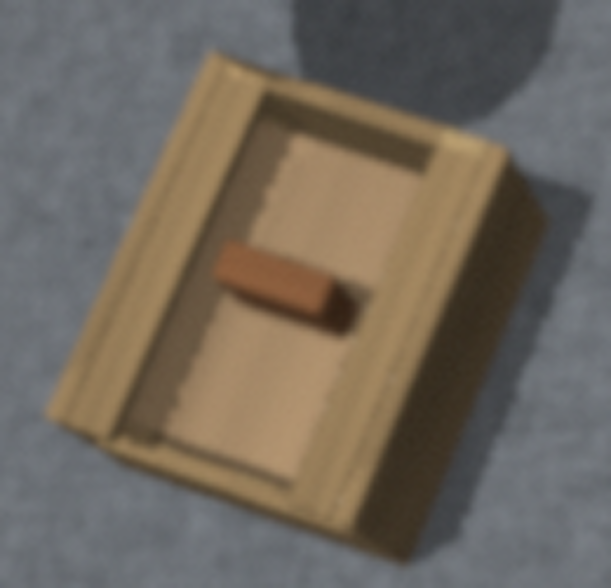

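View pics/sc.png

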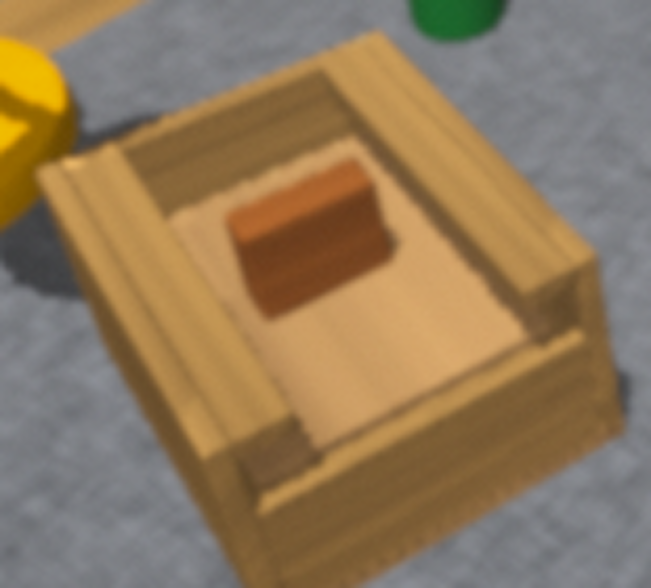

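The crops show the handle bar and the rim corners clearly. In both views the lip end faces the robot, and the lid is free of obstructions. Next I compute the box pose from those corners.

Run:
```python
from h import *
T=np.array([(215,55),(507,150),(355,530),(50,415)])/4.7+[65,95]
S=np.array([(375,33),(600,260),(205,455),(40,170)])/4.2+[50,215]
# side order: +x-y, -x-y, -x+y, +x+y
S=S[[3,0,1,2]]
for n,P in(("top",T),("side",S)):
    W=np.array([plane(n,p,.081)[:2] for p in P]); x=(W[0]+W[1]-W[2]-W[3])/2; y=(W[0]+W[3]-W[1]-W[2])/2
    print(n,W.round(3).tolist(),"c",W.mean(0).round(4),"L",np.hypot(*x),np.hypot(*y),"yaw",np.degrees(np.arctan2(x[1],x[0])),np.degrees(np.arctan2(-y[0],y[1])))
F=np.array([(230,242),(337,280),(322,318),(215,275)])/4.7+[65,95]
W=np.array([plane("top",p,.087)[:2] for p in F]);y=(W[0]+W[3]-W[1]-W[2])/2
print("handle",W.mean(0),np.hypot(*y),np.degrees(np.arctan2(-y[0],y[1])))
F=np.array([(228,215),(357,158),(376,190),(250,245)])/4.2+[50,215]
W=np.array([plane("side",p,.087)[:2] for p in F]);y=(W[0]+W[3]-W[1]-W[2])/2
print("handle",W.mean(0),np.hypot(*y),np.degrees(np.arctan2(-y[0],y[1])))
q=manip.read_qpos();print(q)
for yaw in(-20,-200):
  a=np.radians(yaw);
  # tool y along box x, z down
  y=np.array([np.cos(a),np.sin(a),0]);z=np.array([0,0,-1.]);R=np.c_[np.cross(y,z),y,z]
  for p in((.627,.272,.058),(.48,.33,.1)): print(yaw,manip.inverse_kinematics(p,R))
```

```text
top [[0.714, 0.307], [0.68, 0.193], [0.536, 0.233], [0.573, 0.35]] c [0.626  0.2706] L 0.1483217727342495 0.12016393208894509 yaw -16.296430959638716 -17.013953838904033
side [[0.713, 0.309], [0.679, 0.196], [0.534, 0.239], [0.572, 0.352]] c [0.6244 0.2739] L 0.149343831065798 0.11868440324686488 yaw -16.65597485337887 -17.542793084953985
handle [0.62583278 0.27063502] 0.043229089753997994 -18.391561583688475
handle [0.62235325 0.27405936] 0.04119832789049039 -17.737564199194203
[-7.13902012e+01  1.96323823e+01  8.73700650e+01 -2.63190020e-04
  7.30754192e+01 -8.36819610e+00]
-20 [ 1.70335629e+01  4.51142299e+01  7.09614442e+01 -2.54444375e-14
  6.39243259e+01  3.70335629e+01]
-20 [ 2.69718932e+01  3.29301604e+01  8.78618165e+01 -2.54444375e-14
  5.92080231e+01  4.69718932e+01]
-200 [ 1.70335629e+01  4.51142299e+01  7.09614442e+01 -2.54444375e-14
  6.39243259e+01 -1.42966437e+02]
-200 [ 2.69718932e+01  3.29301604e+01  8.78618165e+01 -2.54444375e-14
  5.92080231e+01 -1.33028107e+02]
```

```bash
cat >> h.py <<'E'
def Rt(yaw):
    a=np.radians(yaw); y=np.array([np.cos(a),np.sin(a),0]); z=np.array([0,0,-1.]); return np.c_[np.cross(y,z),y,z]
YAW=-17.; BX=np.array([np.cos(np.radians(YAW)),np.sin(np.radians(YAW)),0])
def say(*a): print(*a,"t",round(manip.read_time_s(),2),"p",np.round(manip.read_eef_pos(),4),"F",np.round(manip.read_contact_force(),1),"w",round(float(manip.read_gripper_width()),4),"ff",manip.read_finger_force())
E
python3 - <<'E'
from h import *
g=np.array([.6245,.272,.058])
manip.movep(g+[0,0,.16],Rt(YAW)); manip.gripper_to(.05,grasp_force=40); say("above")
manip.move_straight(g+[0,0,.04]); say("near")
manip.move_straight(g,feed=.06); say("down")
for n in("top","side"): cv2.imwrite(f"pics/{n}1.png",manip.snapshot(n)[:,:,::-1])
a=cv2.imread("pics/top1.png")[60:260,40:240]; b=cv2.imread("pics/side1.png")[180:380,20:220]
cv2.imwrite("pics/c1.png",cv2.resize(np.hstack([a,b]),None,fx=2,fy=2,interpolation=2))
E
```

```text
above t 3.48 p [0.6245 0.2719 0.218 ] F [ 0.3 -0.4  0.7] w 0.0501 ff 0.0
near t 4.42 p [0.6252 0.2722 0.0992] F [ 0.1 -0.6  0.8] w 0.0498 ff 0.0
down t 5.24 p [0.6247 0.2721 0.0582] F [ 1.3  0.1 -0.1] w 0.0496 ff 0.0
```

View pics/c1.png

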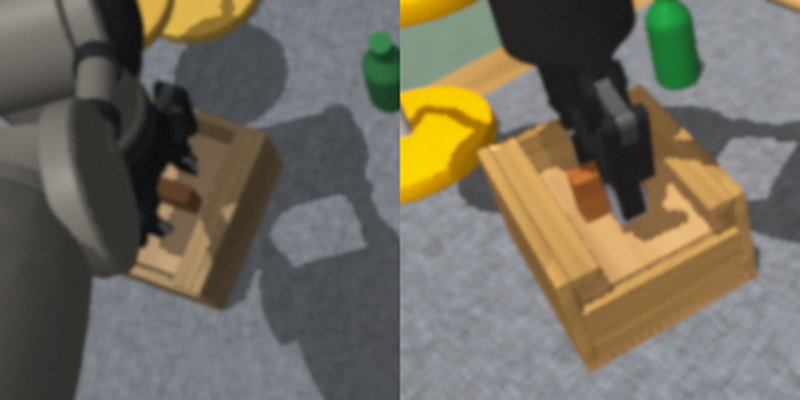

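The fingers straddle the bar with no contact. Next I grip and lift 14 mm.

Run:
```python
from h import *
manip.gripper_to(0.0,grasp_force=40); say("grip")
p=manip.read_eef_pos()
manip.move_straight(p+np.array([0,0,.007]),feed=.03); say("up7")
manip.move_straight(p+np.array([0,0,.014]),feed=.03); manip.sleep(.2); say("up14")
cv2.imwrite("pics/side2.png",manip.snapshot("side")[:,:,::-1])
b=cv2.imread("pics/side2.png")[180:380,20:220]; cv2.imwrite("pics/c2.png",cv2.resize(b,None,fx=3,fy=3,interpolation=2))
```

```text
grip t 5.74 p [0.6248 0.2721 0.0585] F [-0.9 -0.4  2.3] w 0.0154 ff 39.51804220676422
up7 t 6.14 p [0.6248 0.2721 0.0656] F [ 0.  -0.8 -1. ] w 0.0156 ff 39.033132791519165
up14 t 6.72 p [0.6247 0.2721 0.0723] F [-0.1  0.2 -0.9] w 0.0152 ff 39.0339732170105
```

View pics/c2.png

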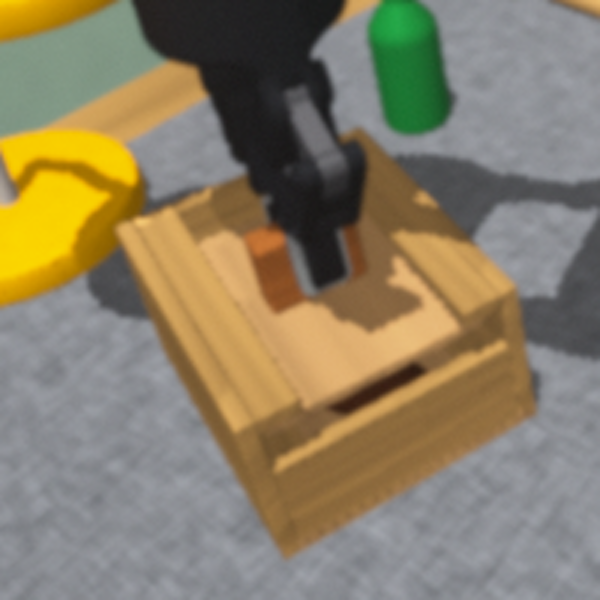

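The lid is lifted level, with a gap showing over the lip at (380,385) in the crop, and it hangs free. Next I slide it out, checking forces.

Run:
```python
from h import *
import sys
p=manip.read_eef_pos()
for d in(.03,.06,.09,.12,.15,.175):
    manip.move_straight(p-BX*d,feed=.08); say(d)
    if np.linalg.norm(manip.read_contact_force())>15: sys.exit("force")
e=p-BX*.175
manip.move_straight(e+[0,0,.08]); say("up")
manip.movep([.533,-.0055,.152],Rt(6.5)); say("over pad")
manip.move_straight([.533,-.0055,.05]); say("low")
for n in("top","side"): cv2.imwrite(f"pics/{n}3.png",manip.snapshot(n)[:,:,::-1])
a=cv2.imread("pics/top3.png")[110:310,190:390]; b=cv2.imread("pics/side3.png")[120:320,190:390]
cv2.imwrite("pics/c3.png",cv2.resize(np.hstack([a,b]),None,fx=2,fy=2,interpolation=2))
```

```text
0.03 t 7.3 p [0.5963 0.281  0.0726] F [ 0.  -0.2 -1.6] w 0.0155 ff 39.03176486492157
0.06 t 7.83 p [0.5678 0.2896 0.0726] F [ 0.3 -0.1 -0.8] w 0.0154 ff 39.032036662101746
0.09 t 8.35 p [0.539  0.2985 0.0726] F [-0.   0.2 -0.6] w 0.0154 ff 39.031904339790344
0.12 t 8.88 p [0.5101 0.3073 0.0726] F [ 0.5  0.4 -1.3] w 0.0156 ff 39.03216004371643
0.15 t 9.4 p [0.4812 0.3162 0.0726] F [-0.1  0.4 -0.6] w 0.0154 ff 39.03221011161804
0.175 t 9.86 p [0.457  0.3235 0.0725] F [-0.8  0.2 -0. ] w 0.0151 ff 39.03325796127319
up t 10.54 p [0.4571 0.3229 0.1516] F [-0.7  0.3 -1.6] w 0.0153 ff 39.047731161117554
over pad t 11.82 p [ 0.5328 -0.0047  0.1516] F [ 0.5 -0.  -1.3] w 0.0154 ff 39.02125060558319
low t 12.65 p [ 0.5336 -0.0052  0.0507] F [-0.4  0.2 -0.2] w 0.0152 ff 39.01946246623993
```

View pics/c3.png

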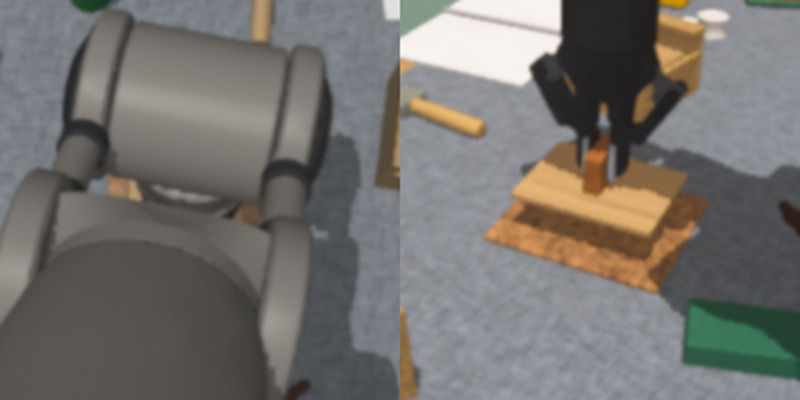

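In the side view the lid hangs level over the middle of the pad, at about (600,195) in the crop. Next I lower it until it touches, release and back off.

Run:
```python
from h import *
z=.024
while z>.015:
    manip.move_straight([.533,-.0055,z],feed=.04); manip.sleep(.15); f=np.mean([manip.read_contact_force()[2] for _ in range(3)]); print(z,f)
    if f>3: break
    z-=.0015
say("down")
manip.gripper_to(.045); say("open"); manip.sleep(.2)
manip.move_straight([.533,-.0055,.15],feed=.1)
manip.movep([.35,-.30,.25],Rt(6.5)); manip.sleep(.3); say("away")
for n in("top","side"): cv2.imwrite(f"pics/{n}4.png",manip.snapshot(n)[:,:,::-1])
im=cv2.imread("pics/top4.png")[:,:,::-1].copy()
a=cv2.imread("pics/top4.png")[110:310,190:390]; b=cv2.imread("pics/side4.png")[120:320,190:390]
cv2.imwrite("pics/c4.png",cv2.resize(np.hstack([a,b]),None,fx=2,fy=2,interpolation=2))
c,r=blob(im,(250,195,320,250),(0,120,40),(14,255,255)); print(r,plane("top",r[0],.044))
```

```text
0.024 -1.1187709788688114
0.0225 -0.8485687678606245
0.020999999999999998 -0.5553083506363228
0.019499999999999997 -0.4961844748670079
0.017999999999999995 12.848906442212012
down t 15.3 p [ 0.533  -0.0055  0.0194] F [-4.   0.9 12.8] w 0.0157 ff 41.05368912220001
open t 15.69 p [ 0.5329 -0.0055  0.0178] F [-0.6  0.2  0.5] w 0.0454 ff 0.0
away t 19.01 p [ 0.3504 -0.2996  0.2498] F [-0.2 -0.6  0.1] w 0.0454 ff 0.0
((283.5, 221.0), (10.0, 25.0), 90.0) [ 0.5319323  -0.00429026  0.044     ]
```

View pics/c4.png

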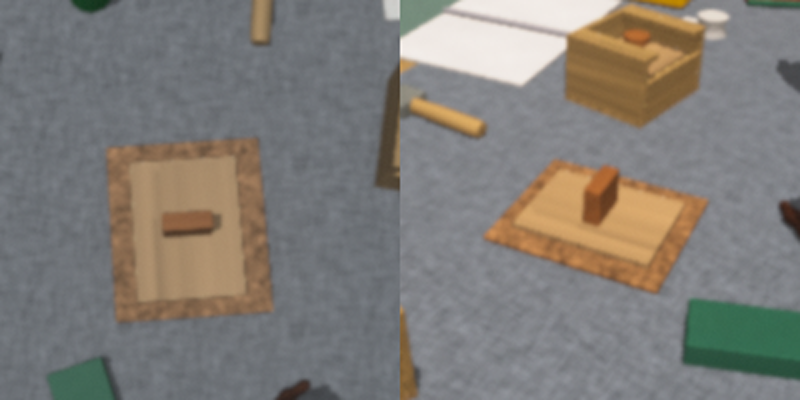

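The lid lies flat and centred on the pad, handle up, and the short box looks untouched.

```bash
python3 -c "
from station import manip
print(manip.hand_in())"
```

```text
the job is handed in; nothing more can be done
None
```

The long box's lid is out and lying flat, handle up, within a few millimetres of the pad's centre by the camera; the short box's lid was left alone, and the job was handed in at about 19 s (no verdict was returned).

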